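# Seat the polishing arbor in the spindle taper over its drive dogs

### The arm

A 6-joint arm with a two-finger parallel gripper is mounted at the origin on the work surface. World frame = base frame: x ahead of the robot, y to its left, z up, the work surface at z = 0. Lengths are in m, angles in degrees, forces in N, time in s.
With the tool pointing down it reaches from about 0.325 to 0.75 m from the base axis. Payload 7.6 kg.
Tool frame: the origin (TCP) lies at the very end of the fingers, on their centre line; the grasp point (between the pads) lies 19 mm behind it; z points along the fingers, y is the line along which they close (so a half turn about z gives the same grasp; the last joint's range is limited). The gripper opens to 85 mm and grips with 20 to 120 N. Pads are 22 mm wide; open, the fingers measure 114 mm over their backs; the gripper's body (76 mm by 85 mm) begins 54 mm behind the grasp point. The pads swing forward as they close: fully open they stand 13 mm farther back than shut.
Start: joints at [70.972, 2.991, 80.254, -0, 96.75, -4.028], TCP at [0.136, 0.507, 0.231] pointing down, gripper open.
Joint ranges: [-166.34, 166.34], [-52.06, 124.39], [6.96, 135.62], [-60.46, 240.46], [14.63, 156.25], [-167.68, 167.68]. Speed limits (degrees/s): [147.25, 147.25, 172.46, 180, 180, 180].

### API

Orientations are given as [roll, pitch, yaw] about the fixed x, y, z axes, in that order (R = Rz(yaw) Ry(pitch) Rx(roll)).
In Python, from station import ctrl gives the robot as it stands. Calls block until the motion is done:
- ctrl.move_to(position, orientation): joint-space move of the TCP to a pose.
- ctrl.servo_line(position, ori=None, vel=0.15, until_force=None): straight line of the TCP; ori=None keeps the orientation; vel is the mean speed in m/s. With until_force (N) it stops when the force on the tool has changed by that much, and returns True; else False.
- ctrl.move_joints(angles): joint-space move.
- ctrl.grip(opening): finger opening in m; the grip force is fixed at half the most; returns when the fingers have stopped.
- ctrl.hold(seconds).
- ctrl.ik(position, orientation): joint angles nearest the present ones, or None.
- ctrl.camera(name): name is "scene" or "top"; returns a dict with "frame" (400x640x3 uint8, red, green, blue), "range_z" (400x640 float32, m along the optical axis (not along the pixel's ray), 0 where there is no reading), "K" (3x3 intrinsics, pixels), "dist_coeffs" ([k1, k2, p1, p2, k3] as OpenCV has them; the pictures are not rectified), "rvec" (rotation vector, rad) and "tvec" (3), from world to camera coordinates, as OpenCV has them. Camera axes: x right, y down, z forward; pixel columns grow to the right and rows downward; lengths in m; the calibration is good to about 2 mm. A picture is of the moment at which its call begins.
A pose or a line that the arm cannot do raises ctrl.MotionError and nothing moves.
- ctrl.sign_off(): hands the job in; it is judged then, once.
Trained networks look in the newest picture that a camera, given by its name, has taken for a name from the list of things; names that differ only in an ending like _2 or _b are one class to them, and where a whole thing is asked for, a point or a joint stands for the part that bears it (a point fixed in the world has none). Each returns a list of dicts, best first, with "p" (0 to 1); they miss things now and then, are a little off and sometimes report something else, mostly with a low value. They report only what shows in the picture. A call takes as long as a camera call. They do not tell look-alikes from the thing itself.
- ctrl.spot_in(camera, thing): "rect" ([centre column, centre row, width, height] in pixels, round what is visible of it).
Readings, each from a call of its own:
- ctrl.get_t(): time.
- ctrl.get_q(): joint angles.
- ctrl.get_qvel(): joint speeds.
- ctrl.get_tau(): joint torques, N m.
- ctrl.get_ee_pos(): TCP position.
- ctrl.get_ee_rot(): TCP orientation.
- ctrl.get_contact_force(): force on the tool from outside, world axes, zero at the start.
- ctrl.get_wrist_torque(): the same for the moment, N m.
- ctrl.get_finger_gap(): finger opening in m.
- ctrl.get_grasp_force(): force on a finger pad.
Only numpy, scipy, OpenCV 4.12 (cv2) and the standard library are available. Lean on these libraries where they do the work, as an engineer would, in place of code of your own. Each camera call takes 0.05 s, during which the arm holds its last target. There are 200 camera calls.

### The job

Take the polishing arbor with the square hub and slotted flange out of the wooden rack and seat its tapered shank fully home in the polishing machine's spindle: feel for the angle at which the flange slots drop over the two drive dogs, then press it down past the stiff knock-out pin until the taper seats. Press gently, some 20 N is plenty, and never force it. Leave the arbor standing there by itself, and leave the spare holder and the other things on the shelf where they are.

Things in the scene. Friction and masses are not known exactly. Their poses are not given: they have to be found in the camera images.
- arbor_hub (a point): Polishing arbor: loose, steel, 0.36 to 0.59 kg, 130 mm tall, shank down in one of the rack's two holes. Grasp its square hub, 26 x 26 mm, 48 mm tall, sides facing x and y. This point is the hub's centre, on the axis, 24 mm above the flange's top and 82 mm above the shank tip; z up. A black rubber cone, 23 mm wide, stands 24 mm above the hub. Lift it 50 mm to clear the rack.
- arbor_flange (a point): Centre of the underside of the arbor's flange, 34 mm below the hub point, same axes. Flange: 10 mm thick, radius 25 mm, two open slots right through it, 15 mm wide, cut from the rim in to radius 16 mm, on opposite sides (along +x and -x). Below it the round tapered shank, 48 mm long, radius 15.9 mm here and 8.9 mm at the tip.
- nose (a point): Centre of the top face of the machine's vertical spindle nose (radius 31 mm, 100 mm above the shelf), on the spindle axis; z up, x along the machine, towards the motor. The taper socket opens upwards here, radius 15.6 mm, narrowing like the shank. Taper and dogs are smooth and oiled. Fully home, the hub point is 36 mm above this point. A brake holds it up to a twist of 1.2 N m.
- dog_plane (a point): On the spindle axis at the height of the two dogs' tops, 10 mm above the nose face. Dogs: opposite sides of the mouth, 12 mm wide, radius 17.5 to 26 mm. Their line is turned 0.1 to 1.2 rad counter-clockwise from above from this point's x (the machine's x); the angle is not measured. Off angle, the flange lands on the dogs, hub point 44 mm above the nose; within about 0.06 rad it drops over them.
- pin_top (a point): Top of the brass knock-out pin in the socket, 42 mm below the nose face, as found. With the slots over the dogs the shank tip meets it at hub point 40 mm above the nose. It gives way at 14 N (the arbor's weight counts towards that), stays where it is pushed, and after 4 mm the taper seats.
- machine: Polishing machine, fixed: grey housing 150 x 150 x 38 mm with the spindle in its middle, motor (80 mm thick, top 82 mm above the shelf, small switch box to 98 mm) reaching 195 mm along +x. Origin on the shelf under the spindle axis. Contact force between arbor and machine, all contacts summed, must stay below 80 N; the taper wedges and doubles the push, so stop at 20 to 25 N of push.
- rack_top (a point): Centre of the top board of the fixed wooden rack (85 mm along x, 220 mm along y), 75 mm above the shelf, z up. Its two holes, radius 18 mm, lie 55 mm to either side along this point's y; arbor and spare holder stand in them, either way round. A cast aluminium C-clamp holds the rack's foot to the shelf's far edge (+x side), below the top board.
- spare_mid (a point): The spare holder in the rack's other hole: same shank, but a plain round flange without slots and a round 28 mm hub 30 mm tall with a thin 12 mm stub above; 113 mm tall. This point is 15 mm above its flange's top. Leave it alone.
- bowl_rim (a point): Copper sorting bowl, centre of its mouth; 116 mm wide, 50 mm high. Leave it alone.
- geode: Lumpy amethyst geode half, cut face up, about 100 mm wide and 43 mm high; origin at the middle of its underside. Leave it alone.
- mallet: Black rubber mallet lying down; origin under the middle of its head (55 x 90 x 55 mm); the handle runs 240 mm along its own -x. Leave it alone.
- scoop: Orange plastic scoop, tray 100 x 65 x 35 mm along its own +x from the origin, handle 110 mm along -x. Leave it alone.
Not all that is in view belongs to the job. Leave any turquoise look-alike of the part that bears arbor_hub alone.

How it is judged (in metres and radians):
On the way, in this order (a step that is already met when the one before it is completed fails the run):
1. the arbor is lifted clear of the rack (z of arbor_hub in the frame of rack_top above 0.084 m), for 0.1 s.
2. its shank is in the spindle's mouth (z of arbor_hub in the frame of nose below 0.065 m and horizontal distance between arbor_hub and nose below 0.008 m and angle between arbor_hub's own z axis and vertical below 0.2 rad), for 0.05 s.
At the end, for the whole second after the job is handed in: The arbor stands seated over the dogs: hub centre less than 37.8 mm above the nose face (36 mm is fully home, 40 mm is resting on the pin), within 3 mm of the spindle axis, upright within 0.05 rad, at rest and released (z of arbor_hub in the frame of nose between 0.033 and 0.0378 m and horizontal distance between arbor_hub and nose below 0.003 m and angle between arbor_hub's own z axis and vertical below 0.05 rad and linear speed of arbor below 0.02 m/s); the robot touches nothing.
It fails at once if the arbor is forced against the spindle, its dogs or its pin with more than 80 N (contact force between arbor and machine above 80 N).
It fails at once if the spare holder is disturbed (moved more than 20 mm) (distance of spare_mid from where it was at the start of the episode above 0.02 m).
It fails at once if the copper bowl, geode, mallet or scoop is moved more than 30 mm (distance of any of bowl_rim, geode, mallet, scoop from where it was at the start of the episode above 0.03 m).
It also fails if it takes over 72 s, if anything falls off the work surface, if the arm or the gripper's body presses on something with over 40 N, if the wrist force passes 120 N, or if a joint passes its speed limit or range.

## Working session

There is one attempt and no reset: what is moved stays moved. The work goes in short steps, each a Python script; the robot and the scene stay as the last script left them, time stands still between calls to the robot, and variables do not carry over. Pictures are saved under pics/ and viewed, at most 10 in all, crops included, and the job is handed in when it is done.

```bash
mkdir -p pics; ls
cat > h.py <<'E'
import numpy as np, cv2
from station import ctrl
def cam(n): 
    c=ctrl.camera(n); c['R']=cv2.Rodrigues(np.array(c['rvec'],float))[0]; c['t']=np.array(c['tvec'],float).ravel(); return c
def ray(c,u,v):
    p=cv2.undistortPoints(np.array([[[u,v]]],float),np.array(c['K'],float),np.array(c['dist_coeffs'],float))[0,0]
    return np.array([p[0],p[1],1.0])
def world(c,u,v,z=None):
    if z is None: z=c['range_z'][int(round(v)),int(round(u))]
    return c['R'].T@(ray(c,u,v)*z-c['t'])
def onplane(c,u,v,h):
    o=-c['R'].T@c['t']; d=c['R'].T@ray(c,u,v); return o+d*(h-o[2])/d[2]
def cloud(c):
    H,W=c['range_z'].shape
    uv=np.stack(np.meshgrid(np.arange(W),np.arange(H)),-1).reshape(-1,1,2).astype(float)
    p=cv2.undistortPoints(uv,np.array(c['K'],float),np.array(c['dist_coeffs'],float))[:,0]
    z=c['range_z'].reshape(-1,1); P=np.hstack([p*z,z])
    w=(P-c['t'])@c['R']; w[z[:,0]==0]=np.nan
    return w.reshape(H,W,3)
def proj(c,X): return cv2.projectPoints(np.array(X,float).reshape(-1,1,3),np.array(c['rvec'],float),c['t'],np.array(c['K'],float),np.array(c['dist_coeffs'],float))[0][:,0]
E
python3 - <<'E'
from h import *
for n in ("scene","top"):
    c=cam(n); cv2.imwrite(f"pics/{n}0.png",c['frame'][...,::-1]); print(n,-c['R'].T@c['t'],c['R'][2])
    for t in "arbor_hub arbor_flange nose dog_plane machine rack_top spare_mid bowl_rim geode mallet scoop".split():
        print(t,[(np.round(d['rect'],1).tolist(),round(d['p'],2)) for d in ctrl.spot_in(n,t)][:3])
E
```

```text
pics
scene [1.14714312 0.08494971 0.95193074] [-0.58084727 -0.06592469 -0.81133864]
arbor_hub [([311.8, 223.2, 20.8, 27.1], 0.73), ([355.3, 229.8, 16.0, 19.3], 0.7)]
arbor_flange [([354.3, 227.9, 19.8, 25.3], 0.55), ([164.7, 183.9, 48.5, 68.4], 0.55), ([311.6, 221.5, 22.8, 32.2], 0.51)]
nose [([252.9, 214.1, 80.6, 83.5], 0.75)]
dog_plane [([253.7, 213.2, 77.9, 81.9], 0.76)]
machine []
rack_top [([372.9, 269.4, 88.5, 94.9], 0.93)]
spare_mid [([395.9, 234.0, 17.0, 26.6], 0.69)]
bowl_rim [([412.2, 175.1, 37.4, 33.9], 0.62), ([396.5, 235.1, 20.3, 24.9], 0.5), ([372.6, 269.7, 87.4, 93.4], 0.48)]
geode [([353.3, 185.1, 30.4, 21.4], 0.7)]
mallet [([163.2, 185.9, 49.5, 67.2], 0.59), ([251.2, 213.1, 75.7, 82.1], 0.57)]
scoop [([481.3, 241.4, 29.4, 68.6], 0.7)]
top [ 3.73776087e-01 -4.15465678e-04  1.50642987e+00] [ 0.09567518  0.00464992 -0.99540175]
arbor_hub [([276.4, 165.6, 14.0, 5.1], 0.73), ([310.8, 173.8, 17.2, 15.8], 0.59), ([264.2, 156.6, 59.6, 59.2], 0.25)]
arbor_flange [([278.9, 163.7, 14.6, 14.8], 0.59), ([312.6, 177.6, 17.1, 13.2], 0.59)]
nose [([356.0, 189.6, 52.4, 75.7], 0.82), ([432.9, 214.4, 28.0, 69.1], 0.44)]
dog_plane [([355.6, 188.9, 45.3, 77.8], 0.97), ([277.8, 166.3, 15.0, 14.6], 0.68)]
machine [([356.9, 189.2, 50.7, 80.1], 0.75)]
rack_top [([263.1, 154.9, 61.3, 61.9], 0.73)]
spare_mid [([249.4, 166.6, 11.7, 10.7], 0.45)]
bowl_rim [([232.9, 234.2, 28.1, 31.7], 0.76)]
geode [([280.6, 227.8, 22.7, 22.4], 0.75), ([354.9, 188.7, 50.7, 77.4], 0.41), ([276.7, 165.7, 12.0, 9.3], 0.37)]
mallet [([434.9, 214.9, 27.9, 70.4], 0.67)]
scoop [([184.4, 181.8, 19.0, 50.2], 0.64)]
```

Run:
```python
import cv2
a=cv2.imread("pics/scene0.png")[140:340,120:520]; cv2.imwrite("pics/s1.png",cv2.resize(a,(800,400),interpolation=cv2.INTER_CUBIC))
a=cv2.imread("pics/top0.png")[110:260,220:420]; cv2.imwrite("pics/t1.png",cv2.resize(a,(800,600),interpolation=cv2.INTER_CUBIC))
```

```text
(no output)
```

View pics/s1.png

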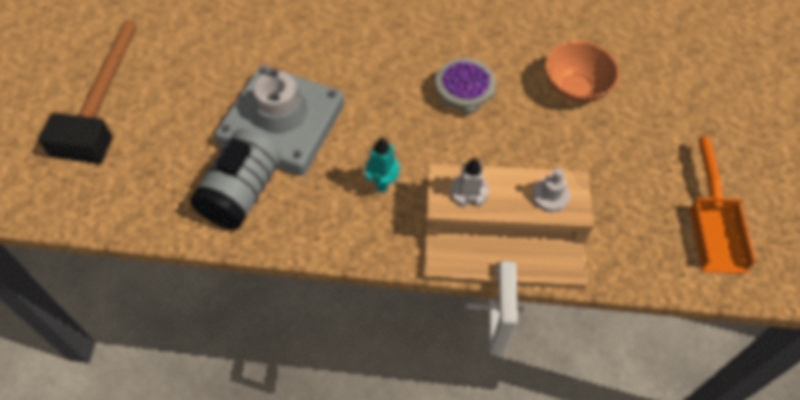

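View pics/t1.png

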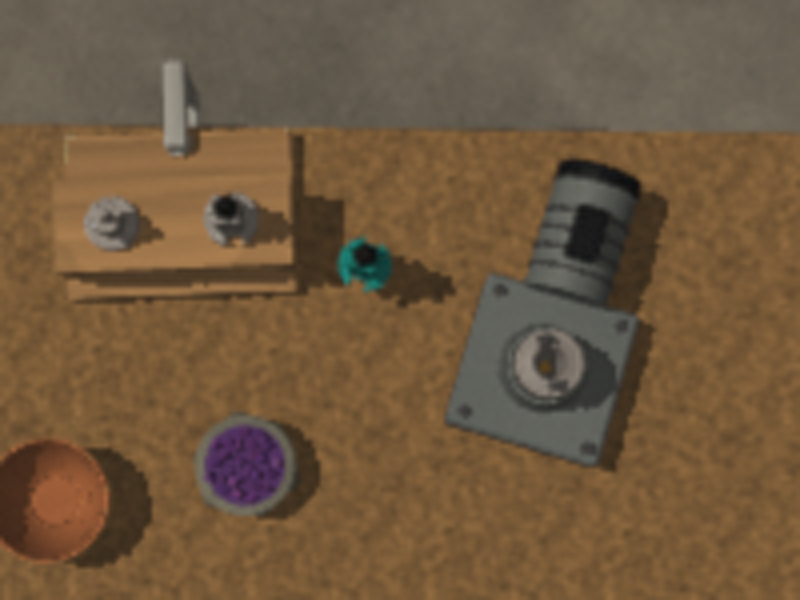

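The pictures show the slotted arbor in the rack's right-hand hole (top pixel about 277,164). The spare is at (248,166), the turquoise look-alike at (311,176), and the nose at (356,201) with two dark dogs.

Run:
```python
from h import *
def circ(P):
    A=np.c_[2*P[:,:2],np.ones(len(P))]; s=np.linalg.lstsq(A,(P[:,:2]**2).sum(1),rcond=None)[0]; return s[:2],np.sqrt(s[2]+s[0]**2+s[1]**2)
for n in ("top","scene"):
    c=cam(n); W=cloud(c); z=W[...,2]; print(n,"table",np.nanmedian(z[(abs(z)<.02)]))
    np.savez(f"{n}.npz",W=W,f=c['frame'])
    def near(uv,r,h): 
        p=world(c,*uv,z=None); return p
    # regions in world
    t=ctrl.spot_in(n,"rack_top")
    for nm,uv,hh in (("nose",(356,201) if n=="top" else (257,186),.10),("arbor",(277,165) if n=="top" else (356,232),.11),("spare",(248,166) if n=="top" else (396,235),.11)):
        p=onplane(c,*uv,hh); d=np.hypot(W[...,0]-p[0],W[...,1]-p[1])
        print(nm,p)
        for lo in np.arange(.07,.17,.01):
            m=(d<.045)&(z>=lo)&(z<lo+.01)
            if m.sum()>3:
                q=W[m]; print("  z%.2f n%d mean %s min %s max %s"%(lo,m.sum(),q.mean(0).round(4),q.min(0).round(4)[:2],q.max(0).round(4)[:2]))
    m=(abs(z-.075)<.006)&(W[...,1]>0.05); q=W[m].astype(np.float32)
    p=onplane(c,*((277,165) if n=="top" else (356,232)),.08); q=q[np.hypot(q[:,0]-p[0],q[:,1]-p[1])<.25]
    print("rack",len(q),np.median(q[:,2]),cv2.minAreaRect(q[:,:2].copy()))
```

```text
top table 0.0004028483935622533
nose [ 0.49766283 -0.15404726  0.1       ]
  z0.07 n55 mean [ 0.4947 -0.1486  0.0739] min [ 0.4632 -0.1904] max [ 0.5334 -0.1202]
  z0.08 n18 mean [ 0.4964 -0.1549  0.0846] min [ 0.4695 -0.1707] max [ 0.5138 -0.1269]
  z0.09 n98 mean [ 0.498  -0.157   0.0968] min [ 0.4691 -0.1873] max [ 0.531  -0.1291]
  z0.10 n71 mean [ 0.5024 -0.1569  0.1028] min [ 0.472  -0.1864] max [ 0.5266 -0.1281]
  z0.11 n9 mean [ 0.4927 -0.1599  0.1123] min [ 0.4752 -0.1672] max [ 0.5251 -0.1528]
arbor [0.62397727 0.13301837 0.11      ]
  z0.07 n267 mean [0.6225 0.132  0.0752] min [0.5888 0.0882] max [0.6685 0.1774]
  z0.08 n83 mean [0.6268 0.1309 0.0841] min [0.5876 0.0915] max [0.667  0.1762]
  z0.09 n6 mean [0.626  0.1264 0.0961] min [0.6188 0.1204] max [0.6407 0.1341]
  z0.10 n4 mean [0.6223 0.1363 0.1038] min [0.6172 0.1231] max [0.6367 0.1442]
  z0.11 n4 mean [0.6219 0.126  0.1168] min [0.6187 0.1215] max [0.631  0.1357]
  z0.12 n11 mean [0.6234 0.1364 0.1259] min [0.6169 0.1205] max [0.642  0.1499]
  z0.13 n15 mean [0.6282 0.1306 0.1346] min [0.6191 0.1234] max [0.642  
[... 2280 characters left out ...]
.6735 0.2856]
  z0.08 n144 mean [0.6357 0.2416 0.0844] min [0.6083 0.2185] max [0.654  0.2677]
  z0.09 n22 mean [0.6379 0.2399 0.0952] min [0.6291 0.2297] max [0.6421 0.2545]
  z0.10 n22 mean [0.6374 0.2407 0.1053] min [0.6274 0.2294] max [0.6418 0.2555]
  z0.11 n63 mean [0.6311 0.2425 0.1144] min [0.6152 0.2299] max [0.6431 0.2565]
  z0.12 n10 mean [0.6312 0.2424 0.126 ] min [0.6277 0.2377] max [0.633 0.249]
  z0.13 n18 mean [0.6291 0.2435 0.1372] min [0.6241 0.2386] max [0.633  0.2491]
  z0.14 n4 mean [0.6291 0.2421 0.1411] min [0.6251 0.2385] max [0.6343 0.2457]
rack 1739 0.07466635 ((0.6305757761001587, 0.18871544301509857), (0.08869373798370361, 0.22176478803157806), 2.8056275844573975)
```

Run:
```python
from h import *
D={n:np.load(n+".npz") for n in("top","scene")}
T=[]
for n,a,b in(("top",(277,164),(356,201)),("scene",(354,232),(257,186))):
    f=D[n]['f'][...,::-1]
    T.append(np.vstack([cv2.resize(f[v-18:v+18,u-24:u+24],(400,300),interpolation=cv2.INTER_CUBIC) for u,v in(a,b)]))
    W=D[n]['W'];z=W[...,2]
    h=W[(abs(z-.038)<.004)&(np.hypot(W[...,0]-.50,W[...,1]+.157)<.125)].astype(np.float32)
    print(n,"housing",len(h),np.median(h[:,2]),cv2.minAreaRect(h[:,:2].copy()))
    m=(np.hypot(W[...,0]-.5015,W[...,1]+.1575)<.036)&(z>.106)&(z<.12); q=W[m]; print(q.round(4).tolist())
    m=(abs(z-.1)<.005)&(np.hypot(W[...,0]-.5015,W[...,1]+.1575)<.04);q=W[m].astype(np.float32); print("nosecirc",cv2.minEnclosingCircle(q[:,:2].copy()),np.median(q[:,2]))
    m=(np.hypot(W[...,0]-.632,W[...,1]-.134)<.035)&(z>.091)&(z<.130); q=W[m]; q=q[q[:,0]>.638] if n=="scene" else q
    print("hubface",len(q),np.polyfit(q[:,1],q[:,0],1),np.median(q,0))
cv2.imwrite("pics/m1.png",np.hstack(T))
```

```text
top housing 919 0.037984725 ((0.4996425211429596, -0.15706486999988556), (0.14893366396427155, 0.1491095870733261), 73.76829528808594)
[[0.5259, -0.1532, 0.1072], [0.5251, -0.1559, 0.1151], [0.522, -0.1458, 0.1096], [0.5221, -0.1495, 0.1086], [0.522, -0.1529, 0.1098], [0.5221, -0.1566, 0.1091], [0.5184, -0.1458, 0.1096], [0.5185, -0.1494, 0.1089], [0.5183, -0.1528, 0.1114], [0.5181, -0.1561, 0.1135], [0.5116, -0.1676, 0.1072], [0.5075, -0.1281, 0.1073], [0.4823, -0.1599, 0.1124], [0.4827, -0.164, 0.1078], [0.4825, -0.1672, 0.1107], [0.479, -0.1567, 0.1088], [0.4787, -0.1598, 0.1128], [0.4789, -0.1636, 0.1113], [0.4752, -0.16, 0.1116], [0.4752, -0.1635, 0.1118]]
nosecirc ((0.4992547631263733, -0.1578596830368042), 0.030301280319690704) 0.09947916
hubface 25 [-0.0608797  0.6316486] [0.61891627 0.13118249 0.11879335]
scene housing 1008 0.037863187 ((0.5204803347587585, -0.163499116897583), (0.14694605767726898, 0.18506543338298798), 73.85568237304688)
[[0.4806, -0.1703, 0.1123], [0.4781, -0.1682, 0.1095], [0.4767, -0.1657, 0.1083], [0.4767, -0.1626, 0.1086], [0.4829, -0.1701, 0.1105], [0.4828, -0.167, 0.1109], [0.4821, -0.1643, 0.1103], [0.4821, -0.1612, 0.1108], [0.4859, -0.1695, 0.1097], [0.4839, -0.1673, 0.1075], [0.4834, -0.1644, 0.1073], [0.4832, -0.1614, 0.1075], [0.5162, -0.1546, 0.1076], [0.5195, -0.1504, 0.1124], [0.524, -0.1582, 0.1125], [0.5227, -0.1557, 0.1112], [0.5236, -0.1524, 0.1128], [0.5198, -0.1508, 0.1081], [0.5267, -0.1578, 0.1113], [0.5276, -0.1545, 0.1129], [0.5271, -0.1517, 0.1127], [0.5246, -0.1497, 0.1098], [0.528, -0.1579, 0.1082], [0.5281, -0.1549, 0.1089]]
nosecirc ((0.5027636885643005, -0.15761364996433258), 0.03155971318483353) 0.098927125
hubface 81 [-0.03911904  0.65051988] [0.64563894 0.13383474 0.10862511]
```

View pics/m1.png

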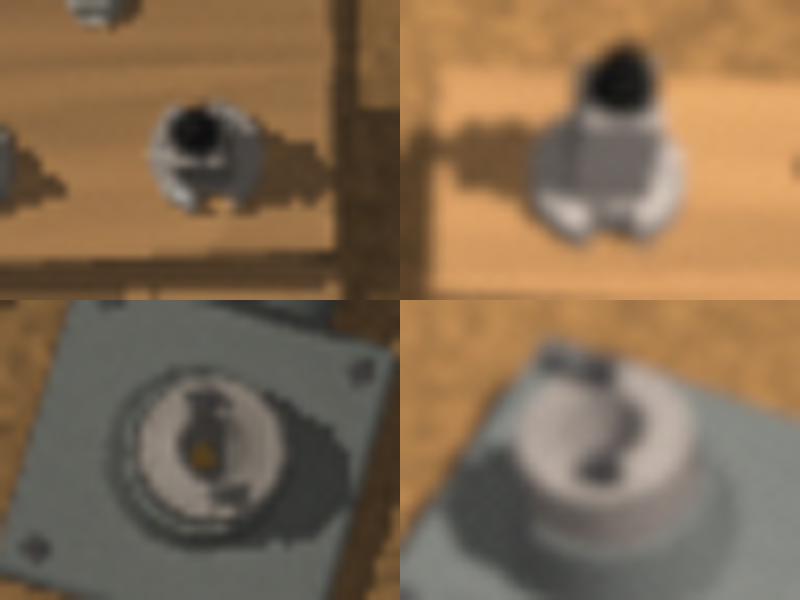

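The dogs' line lies at about 14.5° in world. The machine's x is at −16°, and the arbor's yaw in the rack is about 2.5°, with its slots along x. Next I grasp it.

Run:
```python
from h import *
print(ctrl.get_t(),ctrl.get_ee_rot())
best=None
for yaw in (2.5,-177.5):
    q=ctrl.ik([.632,.134,.26],[180,0,yaw]); q2=ctrl.ik([.501,-.1576,.2],[180,0,yaw+12]); print(yaw,q,q2)
    if q is not None and (best is None or abs(q[5])<best[0]): best=(abs(q[5]),yaw)
yaw=best[1]
ctrl.move_to([.632,.134,.26],[180,0,yaw])
print(ctrl.get_contact_force(),ctrl.get_finger_gap(),ctrl.get_ee_pos())
print(ctrl.servo_line([.632,.134,.095],vel=.08,until_force=8))
print(ctrl.get_contact_force(),ctrl.get_ee_pos(),ctrl.get_t())
```

```text
1.4 [1.79997830e+02 5.72647631e-04 1.64999710e+02]
2.5 [ 8.69656600e+00  2.29436269e+01  5.39583617e+01 -2.54444375e-14
  1.03098011e+02  9.61965660e+01] [-2.14908894e+01  3.65717875e+00  8.31252266e+01 -2.54444375e-14
  9.32175946e+01  5.40091106e+01]
-177.5 [  8.696566    22.94362693  53.95836174   0.         103.09801133
 -83.803434  ] [ -21.49088939    3.65717875   83.12522661    0.           93.21759464
 -125.99088939]
[-0.50798504 -0.77151305  1.73566344] 0.08555103894737355 [0.63170213 0.13496033 0.26011767]
False
[ 0.26794823 -0.3792549  -0.29701806] [0.63219824 0.13406496 0.09543778] 5.8417
```

Run:
```python
from h import *
ctrl.grip(0.015); print(ctrl.get_finger_gap(),ctrl.get_grasp_force(),ctrl.get_contact_force(),ctrl.get_ee_pos())
ctrl.servo_line([.632,.134,.25],vel=.07)
ctrl.hold(.3); print(ctrl.get_finger_gap(),ctrl.get_grasp_force(),ctrl.get_contact_force(),ctrl.get_wrist_torque(),ctrl.get_ee_pos())
T=[]
for n in("top","scene"):
    c=cam(n); np.savez(n+"2.npz",W=cloud(c),f=c['frame'])
    u,v=proj(c,[.632,.134,.23])[0].astype(int); T.append(cv2.resize(c['frame'][v-40:v+40,u-40:u+40,::-1],(400,400),interpolation=cv2.INTER_CUBIC))
    W=cloud(c)
    m=(np.hypot(W[...,0]-.632,W[...,1]-.134)<.035)&(W[...,2]>.13)&(W[...,2]<.30)
    q=W[m]
    for lo in np.arange(.13,.29,.02):
        s=q[(q[:,2]>=lo)&(q[:,2]<lo+.02)]
        if len(s)>3: print(n,round(lo,2),len(s),s.min(0).round(4),s.max(0).round(4))
cv2.imwrite("pics/g.png",np.hstack(T)); print(ctrl.get_t())
```

```text
0.025900310485569907 57.753507304005325 [0.11405812 1.1556823  1.93461483] [0.63211076 0.13414847 0.09530065]
0.026215303374129816 57.12806242983788 [-0.05433994 -0.33237765 -5.10338342] [-0.06311357  0.00696391 -0.00057284] [0.63196854 0.13398842 0.24994293]
top 0.23 42 [0.6069 0.1114 0.231 ] [0.6277 0.1543 0.25  ]
top 0.25 13 [0.6173 0.1091 0.2506] [0.6257 0.1455 0.2652]
top 0.27 5 [0.6191 0.1078 0.2728] [0.6256 0.1236 0.2812]
scene 0.17 8 [0.6369 0.1243 0.1819] [0.642  0.139  0.1876]
scene 0.19 31 [0.6386 0.1225 0.1906] [0.6456 0.1425 0.2095]
scene 0.21 24 [0.6435 0.1272 0.2102] [0.6551 0.1496 0.2295]
scene 0.23 163 [0.6263 0.1076 0.2302] [0.6587 0.158  0.2498]
scene 0.25 107 [0.6346 0.106  0.2503] [0.649  0.159  0.2696]
scene 0.27 146 [0.6224 0.1069 0.27  ] [0.6486 0.1594 0.2898]
9.1833
```

View pics/g.png

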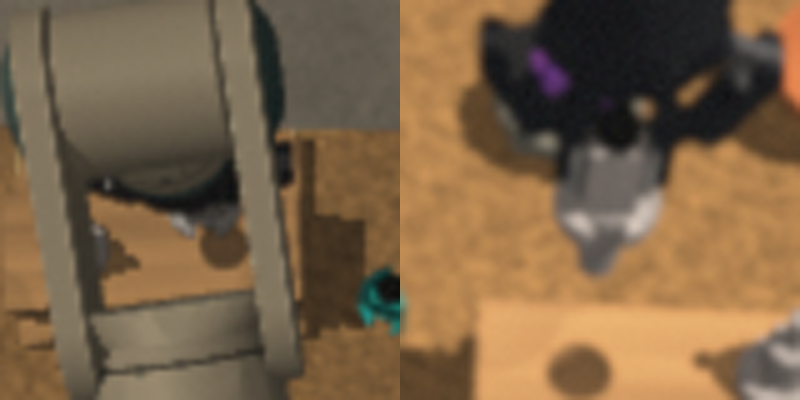

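The arbor is held upright with its slot along +x, weighing about 5 N. Next I carry it over the nose, align it to the dogs' estimated angle, and lower it with force sensing.

```bash
cat >> h.py <<'E'
def st(m=''):
    print(m,'t%.1f'%ctrl.get_t(),'F',np.round(ctrl.get_contact_force(),1),'M',np.round(ctrl.get_wrist_torque(),2),'p',np.round(np.array(ctrl.get_ee_pos())*1000,1),'yaw',round(ctrl.get_ee_rot()[2],2),'gap',round(ctrl.get_finger_gap()*1000,1))
E
python3 - <<'E'
from h import *
ctrl.servo_line([.501,-.1576,.25],ori=[180,0,14.5],vel=.15); ctrl.hold(.3); st('above')
print(ctrl.servo_line([.501,-.1576,.142],vel=.05,until_force=5)); st('down')
print(ctrl.servo_line([.501,-.1576,.128],vel=.012,until_force=6)); ctrl.hold(.2); st('touch')
E
```

```text
above t12.6 F [ 0.2  0.  -5.8] M [ 0.03 -0.05 -0.03] p [ 501.  -157.6  250. ] yaw 14.51 gap 25.6
False
down t14.9 F [ 0.5 -0.1 -5.3] M [ 0.07 -0.02  0.02] p [ 501.1 -157.6  142.2] yaw 14.5 gap 25.9
False
touch t16.4 F [-0.4  0.  -4.6] M [-0.12  0.05 -0.04] p [ 501.  -157.7  128.1] yaw 14.5 gap 26.0
```

Run:
```python
from h import *
print(ctrl.servo_line([.501,-.1576,.118],vel=.006,until_force=6)); ctrl.hold(.1); st('touch')
```

```text
True
touch t17.2 F [-0.7 -0.4  6.3] M [0.07 0.06 0.02] p [ 501.2 -157.7  126.2] yaw 14.5 gap 25.9
```

Run:
```python
from h import *
print(ctrl.servo_line([.5012,-.1577,.118],vel=.005,until_force=8)); st('press'); ctrl.hold(.2); st('press')
```

```text
True
press t18.1 F [-1.8  0.2  4.5] M [0.1  0.25 0.01] p [ 502.  -157.7  122.4] yaw 14.51 gap 25.9
press t18.3 F [-2.  -0.   6.2] M [ 0.09  0.31 -0.03] p [ 502.  -157.7  122.5] yaw 14.51 gap 25.6
```

Run:
```python
from h import *
p=ctrl.get_ee_pos()
print(ctrl.servo_line([p[0],p[1],.119],vel=.004,until_force=8)); st('press'); ctrl.hold(.2); st('press')
```

```text
True
press t18.7 F [-1.   1.5  4. ] M [0.11 0.24 0.01] p [ 502.1 -157.7  122.5] yaw 14.51 gap 25.5
press t18.9 F [-1.5  0.7  4.8] M [ 0.08  0.31 -0.02] p [ 502.1 -157.7  122.5] yaw 14.51 gap 25.5
```

Run:
```python
from h import *
p=ctrl.get_ee_pos(); p=[float(x) for x in p]
ctrl.grip(.06); st('rel')
ctrl.servo_line([p[0],p[1],p[2]+.10],vel=.08); st('up')
ctrl.move_to([.45,.2,.3],[180,0,14.5]); st('away')
T=[]
for n in("top","scene"):
    c=cam(n); W=cloud(c); z=W[...,2]
    u,v=proj(c,[.501,-.157,.13])[0].astype(int); T.append(cv2.resize(c['frame'][v-30:v+30,u-30:u+30,::-1],(400,400),interpolation=cv2.INTER_CUBIC))
    d=np.hypot(W[...,0]-.501,W[...,1]+.157)
    nz=W[(d<.032)&(d>.027)&(abs(z-.1)<.006)]; fl=W[(d<.025)&(abs(z-.112)<.006)]; cone=W[(d<.014)&(z>.165)&(z<.19)]; cm=W[(d<.02)&(z>.165)]
    print(n,"nose z",len(nz),np.median(nz[:,2]),"flange",len(fl),np.median(fl[:,2]),"cone",cone[:,2].max(),cone[:,:2].mean(0))
    h=W[(d<.02)&(abs(z-.16)<.004)]; print("hubtop",len(h),np.median(h[:,2]) if len(h) else 0, ctrl.spot_in(n,"arbor_hub")[:2])
cv2.imwrite("pics/f.png",np.hstack(T))
```

```text
rel t19.3 F [-0.1  0.  -0.3] M [0.01 0.04 0.07] p [ 501.7 -157.5  121.4] yaw 14.5 gap 60.3
up t20.7 F [-1.   0.4 -0.8] M [-0.03 -0.04  0.05] p [ 501.9 -157.6  221.8] yaw 14.5 gap 59.8
away t22.1 F [-0.2  0.4  0.3] M [-0.    0.05  0.  ] p [450.3 199.2 299.5] yaw 14.44 gap 60.3
top nose z 43 0.09959164890563393 flange 73 0.11213817956293286 cone 0.18862512364573095 [ 0.49913084 -0.15670167]
hubtop 18 0.16031161998878646 [{'rect': [358.0, 200.6, 13.7, 13.3], 'p': 0.67}, {'rect': [308.1, 175.4, 16.5, 14.5], 'p': 0.64}]
scene nose z 47 0.09848856597912109 flange 105 0.11154686137678735 cone 0.18557321857137232 [ 0.5057329  -0.15703248]
hubtop 33 0.1599422941284136 [{'rect': [311.6, 222.6, 17.4, 28.5], 'p': 0.63}, {'rect': [257.1, 175.6, 14.0, 29.9], 'p': 0.51}]
```

View pics/f.png

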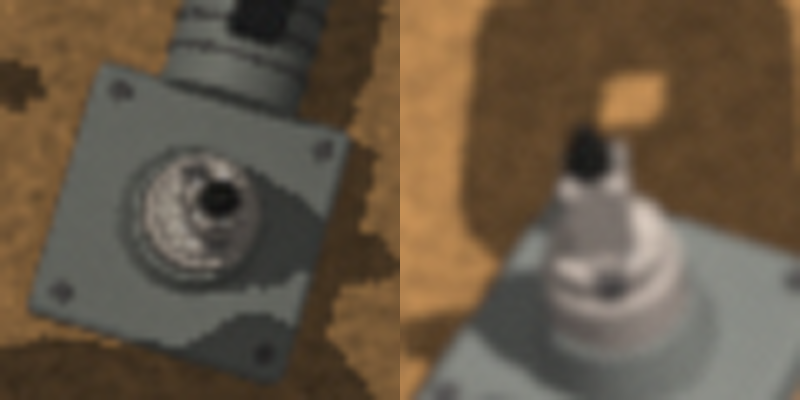

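The picture shows the arbor standing upright in the nose, with its slot over a dog (scene crop 610,285). The flange top is at 112 mm and the hub top at 160 mm, both as expected for fully home. The pin also gave way over 3.7 mm of travel.

```bash
python3 -c "
from station import ctrl
print(ctrl.sign_off())"
```

```text
the job is handed in; nothing more can be done
None
```

The arbor is seated home in the spindle over the dogs, released and standing by itself; I handed the job in at about 22 s, and the hand-in returned no verdict.

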